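# Clamp a circuit module in a thumbwheel board holder

### The arm

A 6-joint arm with a two-finger parallel gripper is mounted at the origin on the work surface. World frame = base frame: x ahead of the robot, y to its left, z up, the work surface at z = 0. Lengths are in m, angles in rad, forces in N, time in s.
With the tool pointing down it reaches from about 0.4 to 0.825 m from the base axis. Payload 7 kg.
Tool frame: the origin (TCP) lies midway between the tips of the shut fingers; the grasp point (between the pads) lies arm.hold_point_z behind it (arm.hold_point_z is the distance from the TCP to the grasp point, in m); z points along the fingers, y is the line along which they close (so a half turn about z gives the same grasp; the last joint's range is limited). The gripper opens to 88 mm and grips with 3 to 60 N. Pads are 19 mm wide; open, the fingers measure 130 mm over their backs; the gripper's body (78 mm by 193 mm) begins 47 mm behind the grasp point.
Start: joints at [-0.893, 0.359, 0.012, 0, -1.224, -0.288], TCP at [0.256, -0.624, 0.227] pointing down, gripper open.
Joint ranges: [-3.07, 3.07], [-1.43, 2.12], [-1.02, 1.25], [-3.03, 1.67], [-3.05, -0], [-3.03, 3.03]. Speed limits (rad/s): [2.39, 2.39, 3.01, 3.14, 3.14, 3.14].

### API

Orientations are given as [roll, pitch, yaw] about the fixed x, y, z axes, in that order (R = Rz(yaw) Ry(pitch) Rx(roll)).
In Python, from station import arm gives the robot as it stands.
- The arm moves only by the shell command python3 -m crank 'ROWS' [OPENING] [FORCE]. ROWS is JSON, a list that holds one entry, the list of rows, each a list of 4 numbers: the shift along the tool's x, y, z in units of 25 mm (1.0 is 25 mm), then the turn about the tool's z in units of 5 degrees (1.0 is 5 degrees). A call has 1 to 12 rows; each row is the pose to reach, as a shift and turn from the pose commanded when the call began, along the tool's axes at that moment; what a row does not reach only later rows make up. A row lasts 1/8 s, in which the tool goes at most 62.5 mm and 10.7 degrees, less where a joint would pass 70% of its speed; a pose out of reach is approached as far as the arm can. A call with a gripper value outside its range is refused whole. OPENING is the closure, from 0 (fully open) to 1 (shut), set as the call begins (- or left out, the last holds). The fingers move at their own pace and stop on an object; FORCE is the grip in N (left out, the last holds). Time passes only in rows, so rows that repeat a pose let the fingers close. It gives the time, the measured TCP pose, the force, the opening and the grip force at its end, in the units of the state.
- arm.get_state(): the state, without advancing time (a new reading comes with each control period).
- arm.grab_frame(name): name is "scene" or "top" or "wrist"; returns (picture, depth): 420x560x3 uint8, red, green, blue; 420x560 float32, m along the optical axis (not along the pixel's ray), 0 where there is no reading.
- arm.get_calibration(name): a dict with "mtx" (3x3 intrinsics, pixels), "R" (3x3) and "t" (3): a world point X has camera coordinates R X + t; the wrist camera has in their place "mount" (4x4, takes a point from camera to tool coordinates, whose origin is the TCP and whose axes are the flange's). Camera axes: x right, y down, z forward; pixel columns grow to the right and rows downward; lengths in m; the calibration is good to about 2 mm. A picture is of the moment at which its call begins: read the wrist's pose just before it. get_calibration takes no time and is no camera call.
- arm.job_done(): hands the job in; it is judged then, once.
Trained networks look in the newest picture that a camera, given by its name, has taken for a name from the list of things; names that differ only in an ending like _2 or _b are one class to them, and where a whole thing is asked for, a point or a joint stands for the part that bears it (a point fixed in the world has none). Each returns a list of dicts, best first, with "score" (0 to 1); they miss things now and then, are a little off and sometimes report something else, mostly with a low value. They report only what shows in the picture. A call takes as long as a camera call. They do not tell look-alikes from the thing itself.
- arm.recognise(thing, camera): "extent" ([left, top, width, height] in pixels, round what is visible of it).
- arm.trace(thing, camera): "mask" (420x560 bool, what is visible of it) and "extent" ([left, top, width, height] in pixels, round what is visible of it).
The state is a dict: "t": time; "q": joint angles; "qd": joint speeds; "joint_efforts": joint torques, N m; "eef_pos": TCP position; "ee_rot": TCP orientation; "force": force on the tool from outside, world axes, zero at the start; "moment": the same for the moment, N m; "width": finger opening in m; "gripper_force": force on a finger pad.
Only numpy, scipy, OpenCV 4.12 (cv2) and the standard library are available. Lean on these libraries where they do the work, as an engineer would, in place of code of your own. Each camera call takes 0.05 s, during which the arm holds its last target. There are 200 camera calls.

### The job

Lay the circuit module flat on the bed of the board holder, lengthwise between the sprung pad and the end stop, and let go of it. Then clamp it by rolling the holder's recessed thumbwheel with a fingertip, pressing the wheel only lightly and never pushing the jaw or pad themselves, until the module sits against the stop and the sprung pad is pushed about halfway (4 mm) back into its jaw, not to its end. Leave it clamped like that, without disturbing anything else on the bench, and take the hand away.

Things in the scene. Friction and masses are not known exactly. Their poses are not given: they have to be found in the camera images.
- module: Circuit module: aluminium base block 50 x 76 x 10 mm (x, y, z) with a green board and chips on top (17 mm high in all), about 130 g. Origin: centre of its underside; z up, y along its 76 mm length. Starts flat on the bench with room for the fingers all round. It may be laid in the holder either way round. Grip its aluminium base across the 50 mm width.
- holder: Board holder, fixed: plate 90 x 270 mm (top at z = 14 mm) on legs whose height varies by 10 mm. Origin: mid-plate, 6 mm below its underside; z up, y lengthwise towards the end stop. Along y: grey wheel housing (-130 to -62 mm, 44 mm wide, flat top at z = 44 mm), jaw with sprung pad, end stop; these ride on the bed, a bar 30 mm wide, top at z = 30 mm, y -50 to 127 mm. Nothing is higher than 58 mm.
- bed_top (a point): Point on the bed's top face on its middle line (holder x = 0, y = 30 mm, z = 30 mm); axes as the holder's. The module's underside goes at this height, its middle within 9 mm of the middle line; it overhangs the bed by 10 mm on each side, where the fingers have room.
- stop: End stop, fixed: aluminium block 50 mm wide, 18 mm thick, 17 mm high above the bed, black knob on top. Origin: on the bed's top, in the middle of the face that looks towards the jaw (holder's -y); axes as the holder's. It stands at holder y = 60 to 68 mm. The module's end face (38 mm from its middle) finally rests on it.
- jaw: Moving jaw: aluminium block 50 mm wide, 16 mm thick, 16 mm high above the bed, slides along the holder's y, driven by the thumbwheel: 6 mm towards the stop per radian. Stays where it is left. Origin: on the bed's top, middle of its front face (towards the stop); axes as the holder's; at the start at holder y = -39 mm. Must not be pushed by hand.
- pad_face (a point): Middle of the front face of the sprung pad (grey plate 46 mm wide, 14 mm high, 5 mm thick, on two brass pins ahead of the jaw, moves with it). At the start 13 mm ahead of the jaw's front face and 86 to 94 mm from the stop, so the 76 mm module goes in with 10 to 18 mm to spare. Axes as the holder's; 8 mm above the bed.
- pad (a joint): How far the pad is pushed back into the jaw, in m: 0 free, 0.008 fully home (must be avoided). Spring 0.9 N/mm with 0.9 N preload. Wanted at the end: about 0.004 (0.002 to 0.0065 is right). The gap between pad and jaw is 8 mm less this.
- wheel: Recessed thumbwheel, black, knurled, hard, radius 20 mm, 10 mm wide, out of true by 0.5 mm. Origin: on its level axle (along holder x) at holder y = -96 mm, z = 31 mm; turns with it. Only the top 7 mm of its rim stand out of the housing. Rolling the top towards the stop (holder's +y) closes the jaw, 0.3 mm per mm of rim. It and the jaw stay where they are left.
- wheel_top (a point): Nominal top of the wheel's rim, 51 mm above the holder's origin; axes as the holder's. A fingertip pressed here with 6 to 10 N and dragged along y turns the wheel by friction (0.6 to 1), in several strokes. Drag: about 2.3 N while the jaw runs free, 3.5 N with the pad halfway in, 4.7 N when nearly home. Over 25 N of press damages the wheel.
- spool: Grey solder spool standing on end, 54 mm across, 45 mm high; bystander. Origin: centre of underside.
- jar: Small flux jar with white lid, 40 mm across, 42 mm high; bystander. Origin: centre of underside.
- driver: Screwdriver 150 mm long lying on the bench; bystander.
- tray: Open steel tray 90 x 60 x 20 mm; bystander. Origin: centre of underside.
- heatsink: Finned bare aluminium heat sink 40 x 40 x 20 mm; bystander. Origin: centre of underside.
- meter: Hand multimeter lying flat, 150 x 75 x 38 mm; bystander. Origin: centre of underside.
- cup: Black cup 68 mm across, 85 mm high; bystander. Origin: centre of underside.
Things that resemble listed ones, but are neither listed nor needed, are in the scene too. What is shaped like the module but brown or purple is not meant.

How it is judged:
On the way, in this order (a step that is already met when the one before it is completed fails the run):
1. the module lies flat on the bed between pad and stop, let go (x of module in the frame of bed_top between -0.009 and 0.009 m and z of module in the frame of bed_top between -0.003 and 0.003 m and y of module in the frame of stop below -0.035 m and angle between the y axis of module and the y axis of holder, either way round below 0.2 rad and angle between module's own z axis and vertical below 0.06 rad and contact force between the fingers and module below 0.05 N and value of joint pad below 0.001 m), for 0.2 s.
2. the wheel has been rolled until the pad is pushed in about halfway with the module against the stop (x of module in the frame of bed_top between -0.009 and 0.009 m and z of module in the frame of bed_top between -0.003 and 0.003 m and y of module in the frame of stop between -0.041 and -0.035 m and angle between the y axis of module and the y axis of holder, either way round below 0.2 rad and angle between module's own z axis and vertical below 0.06 rad and value of joint pad between 0.002 and 0.0065 m and contact force between module and stop above 0.5 N and angle between the y axis of module and the y axis of holder, either way round below 0.06 rad), for 0.2 s.
At the end, for the whole second after the job is handed in: The module lies flat on the bed, its middle within 9 mm of the bed's middle line, square within 0.06 rad, its end against the stop (within about 3 mm, pressing on it), the sprung pad pushed back 2 to 6.5 mm, everything at rest and the hand off the module and the wheel (all of step 2 and contact force between the fingers and module below 0.05 N and linear speed of module below 0.01 m/s and velocity of joint pad between -0.002 and 0.002 m/s and angular speed of wheel below 0.2 rad/s and contact force between the fingers and wheel below 0.05 N); the robot touches nothing.
It fails at once if the wheel is pressed with more than 25 N (contact force between the fingers and wheel above 25 N).
It fails at once if the jaw or its pad is pushed with the hand (contact force between any of the fingers, the arm and jaw above 1.5 N).
It fails at once if the holder is pressed with more than 25 N (contact force between the fingers and holder above 25 N).
It fails at once if the sprung pad is driven to its end (value of joint pad above 0.0075 m).
It fails at once if a bystander is moved by more than 15 mm (distance of any of spool, jar, driver, tray, heatsink, meter, cup from where it was at the start of the episode above 0.015 m).
It also fails if it takes over 72 s, if anything falls off the work surface, if the arm or the gripper's body presses on something with over 40 N, if the wrist force passes 120 N, or if a joint passes its speed limit or range.

## Working session

There is one attempt and no reset: what is moved stays moved. The work goes in short steps, Python scripts to look and compute and a shell command to move; the robot and the scene stay as the last step left them, time stands still between calls to the robot, and variables do not carry over. Pictures are saved under pics/ and viewed, at most 10 in all, crops included, and the job is handed in when it is done.

```bash
mkdir -p pics
cat > h.py <<'E'
import numpy as np, cv2
from station import arm
from scipy.spatial.transform import Rotation as Ro
def cloud(cam,d,st=None):
    c=arm.get_calibration(cam); K=np.array(c["mtx"]); v,u=np.mgrid[0:420,0:560]
    P=np.stack([(u-K[0,2])/K[0,0]*d,(v-K[1,2])/K[1,1]*d,d],-1)
    if cam=="wrist":
        M=np.array(c["mount"]); P=P@M[:3,:3].T+M[:3,3]
        R=Ro.from_euler('xyz',st["ee_rot"]).as_matrix(); return P@R.T+np.array(st["eef_pos"])
    return (P-np.array(c["t"]))@np.array(c["R"])
E
python3 - <<'E'
from h import *
s=arm.get_state(); print(s, arm.hold_point_z)
out=[]
for c in ("top","scene"):
    p,d=arm.grab_frame(c); np.savez(c,p=p,d=d); cv2.imwrite(f"pics/{c}.png",p[:,:,::-1])
    P=cloud(c,d)
    for n in ("module","holder","wheel","stop","jaw","pad"):
        for r in arm.trace(n,c)[:3]:
            m=r["mask"]&(d>0); print(c,n,round(r["score"],2),np.array(r["extent"]).round(),np.median(P[m],0).round(3),P[m].max(0).round(3),P[m].min(0).round(3))
E
```

```text
{'t': 0.0, 'q': array([-8.92906357e-01,  3.59394682e-01,  1.10537995e-02, -3.69840590e-04,
       -1.22408573e+00, -2.88092459e-01]), 'qd': array([-2.16630989e-03, -7.01858938e-04,  2.13869905e-03, -1.60316166e-04,
        9.39479302e-04, -9.05659293e-05]), 'joint_efforts': array([-1.58138726e-03, -5.82721639e+01,  2.93051165e+01,  6.99701965e+00,
        6.65083411e-03, -1.55496036e-04]), 'eef_pos': array([ 0.25629031, -0.6239207 ,  0.22561189]), 'ee_rot': array([ 3.13993076e+00, -1.29907790e-04, -2.75192099e+00]), 'force': array([ 0.57647156, -0.04107741, -0.02625918]), 'moment': array([ 0.03715638, -0.01736068,  0.04550324]), 'gripper_force': 0.0, 'width': 0.08770011962378314} 0.0188
top module 0.94 [358. 258.  37.  30.] [ 0.414 -0.282  0.011] [ 0.448 -0.24   0.022] [ 0.379 -0.33  -0.004]
top module 0.92 [302. 265.  30.  34.] [ 0.393 -0.135  0.012] [ 0.436 -0.093  0.024] [ 0.353 -0.176 -0.004]
top module 0.84 [374. 184.  27.  32.] [ 0.605 -0.319  0.012] [ 0.648 -0.279  0.02 ] [ 0.562 -0.36  -0.002]
top holder 0.64 [183. 198. 109.  50.] [0.55  0.066 0.021] [0.619 0.213 0.059] [ 0.4
[... 647 characters left out ...]
  31.  16.] [ 0.424 -0.283  0.012] [ 0.455 -0.239  0.022] [ 0.388 -0.324 -0.002]
scene module 0.72 [202. 230.  29.  14.] [ 0.534 -0.22   0.013] [ 0.557 -0.182  0.023] [ 0.498 -0.258  0.002]
scene holder 0.85 [270. 202.  92.  33.] [0.57  0.047 0.026] [0.623 0.215 0.061] [ 0.461 -0.063 -0.003]
scene wheel 0.4 [280. 207.  10.   5.] [ 0.546 -0.021  0.057] [ 0.552 -0.012  0.061] [ 0.538 -0.029  0.054]
scene stop 0.63 [332. 196.  11.  18.] [0.579 0.139 0.051] [0.596 0.198 0.069] [0.497 0.13  0.003]
scene jaw 0.68 [293. 199.  15.  22.] [0.563 0.03  0.049] [0.579 0.087 0.056] [0.468 0.017 0.   ]
scene pad 0.55 [202. 224.  29.  21.] [ 0.535 -0.22   0.012] [ 0.558 -0.174  0.023] [ 0.482 -0.258 -0.002]
```

Run:
```python
from h import *
a=np.load("top.npz")["p"][120:310,90:430,::-1]
cv2.imwrite("pics/topc.png",cv2.resize(a,None,fx=2.35,fy=2.35,interpolation=cv2.INTER_CUBIC))
```

```text
(no output)
```

View pics/topc.png

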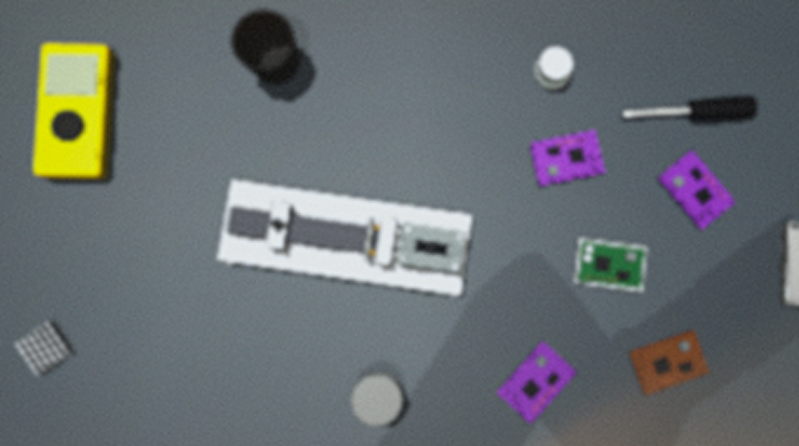

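The top crop shows the green module at crop (611,265), i.e. full-image pixel (350,233). The holder has its wheel housing at crop (432,247) and its stop at (280,225). The purple and brown look-alikes and the spool at (378,400) are clear of the path.

```bash
cat >> h.py <<'E'
def rect(Q):
    r=cv2.minAreaRect((Q[:,:2]*1000).astype(np.float32)); b=cv2.boxPoints(r); e=[b[1]-b[0],b[2]-b[1]]
    e=max(e,key=np.linalg.norm); a=np.arctan2(e[1],e[0])%np.pi
    return np.round(r[0],1),np.round(r[1],1),round(a,3)
E
python3 - <<'E'
from h import *
for c,(u,v) in (("top",(350,233)),("scene",(216,237))):
    z=np.load(c+".npz"); p,d=z["p"].astype(int),z["d"]; P=cloud(c,d)
    near=(abs(P[...,0]-.525)<.06)&(abs(P[...,1]+.22)<.06)
    m=near&(P[...,2]>.007); print(c,"mod",m.sum(),rect(P[m]),np.median(P[m],0))
    hp=(P[...,0]>.45)&(P[...,0]<.66)&(P[...,1]>-.09)&(P[...,1]<.24)
    for n,lo,hi in(("plate",.010,.03),("all",.012,.08),("high",.04,.08)):
        m=hp&(P[...,2]>lo)&(P[...,2]<hi); print(n,m.sum(),rect(P[m]),np.median(P[m],0).round(4))
E
```

```text
top mod 546 (array([ 521.7, -220.7]), array([76.6, 50. ]), np.float32(1.439)) [ 0.52088939 -0.22065115  0.01148348]
plate 2125 (array([553.5,  73.7]), array([270.5,  92.9]), np.float32(1.417)) [0.5469 0.0813 0.0194]
all 3606 (array([554.4,  73.6]), array([270.5,  91.1]), np.float32(1.417)) [0.5519 0.073  0.0215]
high 829 (array([552.2,  63.6]), array([240.1,  50. ]), np.float32(1.419)) [0.5453 0.0051 0.0503]
scene mod 324 (array([ 537.2, -227.8]), array([91.4, 90.2]), np.float32(1.341)) [ 0.53183309 -0.21971797  0.01293391]
plate 993 (array([557.2,  75.6]), array([270.6,  98.5]), np.float32(1.427)) [0.5828 0.0712 0.021 ]
all 1928 (array([557.2,  75.6]), array([270.6,  98.5]), np.float32(1.427)) [0.5708 0.0558 0.0295]
high 542 (array([556.7,  72.3]), array([254.7,  56.5]), np.float32(1.423)) [0.5563 0.009  0.0506]
```

```bash
python3 -m crank '[[[-15.95,10.9,2,-12],[-15.95,10.9,2,-12],[-15.95,10.9,2,-12],[-15.95,10.9,2,-12],[-15.95,10.9,2,-12],[-15.95,10.9,2,-12],[-15.95,10.9,2,-12],[-15.95,10.9,2,-12],[-15.95,10.9,2,-12],[-15.95,10.9,2,-12],[-15.95,10.9,2,-12],[-15.95,10.9,2,-12]]]' 0 20
python3 - <<'E'
from h import *
s=arm.get_state(); p,d=arm.grab_frame("wrist"); cv2.imwrite("pics/w1.png",p[:,:,::-1]); print(s["eef_pos"],s["ee_rot"],s["t"])
P=cloud("wrist",d,s)
m=(abs(P[...,0]-.522)<.06)&(abs(P[...,1]+.22)<.06)&(P[...,2]>.005)&(P[...,2]<.03)&(d>0)
print(m.sum(),rect(P[m]),np.median(P[m],0))
E
```

```text
t: 2.2
eef_pos: [0.5213, -0.2217, 0.1767]
ee_rot: [-3.141, 0.0, -1.706]
force: [-0.2, 0.5, -0.4]
width: 0.0877
gripper_force: 0.0
[ 0.52129205 -0.2216737   0.17673454] [-3.14135164e+00  8.09052728e-06 -1.70613104e+00] 2.2
2835 (array([ 523.7, -219.1]), array([75.7, 50. ]), np.float32(1.438)) [ 0.52341204 -0.22107444  0.01299234]
```

View pics/w1.png

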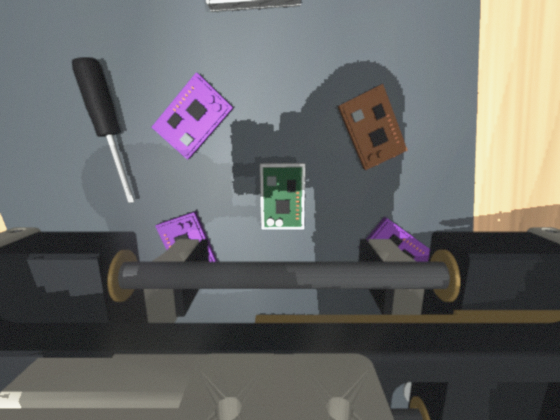

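The wrist view shows the green module centred ahead at (283,197) and square to the fingers, with the neighbouring boards clear of them. I'm descending now.

```bash
python3 -m crank '[[[-0.09,-0.05,2,0],[-0.09,-0.05,4,0],[-0.09,-0.05,5.5,0],[-0.09,-0.05,6.3,0],[-0.09,-0.05,6.85,0],[-0.09,-0.05,6.85,0],[-0.09,-0.05,6.85,0]]]' 0 20
python3 -m crank '[[[0,0,0,0],[0,0,0,0],[0,0,0,0],[0,0,0,0],[0,0,0,0],[0,0,0,0],[0,0,0,0],[0,0,0,0]]]' 0.8 25
```

```text
t: 3.12
eef_pos: [0.524, -0.219, 0.0062]
ee_rot: [-3.14, -0.0, -1.705]
force: [-0.3, -0.5, 0.6]
width: 0.0874
gripper_force: 0.0
t: 4.12
eef_pos: [0.5233, -0.2187, 0.0054]
ee_rot: [3.142, 0.0, -1.705]
force: [-0.7, 0.3, 2.0]
width: 0.0495
gripper_force: 25.0
```

```bash
python3 -m crank '[[[0,0,-1,0],[0,0,-3,0],[0,0,-5,0],[-2,0,-6.5,0.2],[-15.8,0.2,-7.8,0.2],[-15.8,0.2,-7.8,0.2],[-15.8,0.2,-7.8,0.2],[-15.8,0.2,-7.8,0.2],[-15.8,0.2,-7.8,0.2],[-15.8,0.2,-7.8,0.2],[-15.8,0.2,-7.8,0.2],[-15.8,0.2,-7.8,0.2]]]'
python3 -m crank '[[[0,0,0,0],[0,0,0,0]]]'
python3 - <<'E'
from h import *
s=arm.get_state(); p,d=arm.grab_frame("wrist"); cv2.imwrite("pics/w2.png",p[:,:,::-1]); print(s["eef_pos"],s["ee_rot"],s["t"])
P=cloud("wrist",d,s); np.savez("w2",p=p,d=d,P=P)
hp=(P[...,0]>.45)&(P[...,0]<.66)&(P[...,1]>-.09)&(P[...,1]<.24)&(d>0)
for lo,hi in((.012,.025),(.012,.08),(.04,.08)):
    m=hp&(P[...,2]>lo)&(P[...,2]<hi); print(m.sum(),rect(P[m]),np.median(P[m],0).round(4))
print(np.histogram(P[hp][:,2],np.arange(-.004,.08,.002)))
E
```

```text
t: 5.62
eef_pos: [0.5705, 0.173, 0.1996]
ee_rot: [3.14, -0.001, -1.722]
force: [0.5, -1.1, -1.4]
width: 0.0495
gripper_force: 25.0
t: 5.88
eef_pos: [0.571, 0.1724, 0.2004]
ee_rot: [3.142, 0.0, -1.723]
force: [-0.7, 0.1, -0.6]
width: 0.0497
gripper_force: 25.0
[0.57100654 0.17244123 0.20037286] [ 3.14157531e+00  1.52073923e-05 -1.72327311e+00] 5.875
8317 (array([555. ,  71.6]), array([192.7,  90.2]), np.float32(1.418)) [0.5661 0.0697 0.0209]
15414 (array([555. ,  71.6]), array([192.7,  90.2]), np.float32(1.418)) [0.5543 0.0617 0.022 ]
4102 (array([554.5,  70.1]), array([166.5,  49.8]), np.float32(1.415)) [0.5506 0.027  0.0518]
(array([    0,   692, 16082,  5725,    12,     0,     0,     0,     0,
           0,     1,  1087,  6581,   648,     1,    14,    47,    29,
          44,   337,  2283,   240,    54,   115,   126,   124,   278,
        1511,  1355,   402,    16,     2,     1,    47,    71,     0,
           0,     0,     0,     0,     0]), array([-0.004, -0.002,  0.   ,  0.002,  0.004,  0.006,  0.008,  0.01 ,
        0.012,  0.014,  0.016,  0.018,  0.02 ,  0.022,  0.024,  0.026,
        0.028,  0.03 ,  0.032,  0.034,  0.036,  0.038,  0.04 ,  0.042,
        0.044,  0.046,  0.048,  0.05 ,  0.052,  0.054,  0.056,  0.058,
        0.06 ,  0.062,  0.064,  0.066,  0.068,  0.07 ,  0.072,  0.074,
        0.076,  0.078]))
```

View pics/w2.png

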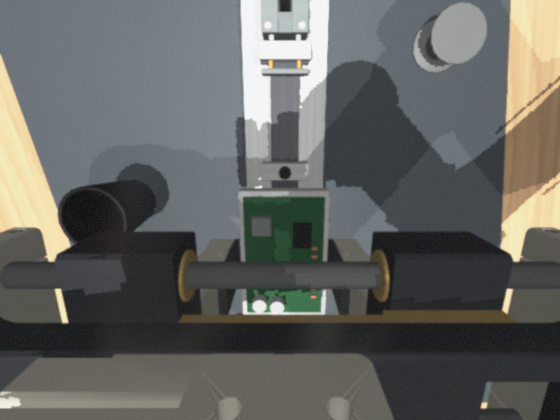

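The view shows the held module at (285,250), the stop with its knob at (285,172), the pad plate at row 71, and the jaw at row 50. Next I'm locating the pad and stop faces along the holder axis.

Run:
```python
from h import *
P=np.load("w2.npz")["P"]; a=1.418; e=np.array([np.cos(a),np.sin(a)]); n=np.array([e[1],-e[0]])
c=np.array([.555,.0716]); Q=P[...,:2]-c; s=Q@e*1000; x=Q@n*1000; z=P[...,2]*1000
# along the middle (|x|<20, off centre): top height by s
m=(abs(x)<20)&(abs(x)>6)&(z>30)&(z<75)
for b in range(-100,100,2):
    k=m&(s>=b)&(s<b+2)
    if k.sum(): print(b,k.sum(),np.percentile(z[k],[10,50,95]).round(0),end=' | ')
for lo,hi in((46,56),):
    for s0,s1 in((-60,-35),(20,90)):
        k=(z>lo)&(z<hi)&(abs(x)<35)&(s>s0)&(s<s1); print("\nseg",s0,s1,k.sum(),np.percentile(s[k],[1,50,99]),np.percentile(x[k],[1,99]),(c+e*0).round(4))
k=(z>33)&(z<40)&(abs(x)<25)&(s>-30)&(s<30); print("bed x",np.percentile(x[k],[1,99]))
```

```text
-88 1 [31. 31. 31.] | -86 20 [50. 50. 51.] | -84 74 [50. 51. 52.] | -82 73 [50. 51. 52.] | -80 71 [50. 51. 52.] | -78 72 [50. 51. 52.] | -76 73 [50. 51. 52.] | -74 72 [50. 51. 52.] | -72 74 [50. 51. 52.] | -70 64 [50. 51. 52.] | -68 79 [50. 51. 52.] | -66 64 [50. 51. 52.] | -64 71 [50. 51. 53.] | -62 74 [50. 51. 52.] | -60 117 [36. 50. 52.] | -58 124 [34. 45. 51.] | -56 25 [44. 45. 46.] | -54 9 [44. 45. 46.] | -52 34 [51. 51. 53.] | -50 71 [52. 53. 54.] | -48 72 [52. 53. 54.] | -46 65 [51. 52. 54.] | -44 78 [52. 52. 54.] | -42 66 [52. 53. 54.] | -40 60 [52. 53. 54.] | -38 78 [52. 53. 54.] | -36 154 [36. 47. 53.] | -34 45 [36. 37. 48.] | -32 43 [37. 38. 48.] | -30 18 [46. 47. 48.] | -28 30 [51. 52. 53.] | -26 62 [51. 52. 53.] | -24 93 [42. 52. 53.] | -22 94 [36. 43. 52.] | -20 41 [36. 37. 38.] | -18 39 [36. 37. 38.] | -16 35 [36. 37. 38.] | -14 36 [36. 37. 38.] | -12 33 [36. 37. 39.] | -10 32 [36. 37. 38.] | -8 32 [36. 37. 39.] | -6 32 [36. 37. 38.] | -4 32 [36. 37. 38.] | -2 32 [36. 37. 38.] | 0 34 [36. 37. 38.] | 2 31 [36. 37. 38.] | 4 37 [36. 37. 38.] | 6 31 [36. 37. 38.] | 8 37 [3
[... 450 characters left out ...]
] | 50 34 [36. 37. 38.] | 52 34 [36. 37. 38.] | 54 34 [36. 37. 38.] | 56 34 [36. 37. 38.] | 58 34 [36. 37. 38.] | 60 27 [37. 37. 38.] | 62 25 [36. 36. 38.] | 64 101 [36. 52. 55.] | 66 52 [53. 54. 55.] | 68 51 [53. 54. 55.] | 70 53 [53. 54. 55.] | 72 45 [54. 54. 55.] | 74 42 [53. 54. 55.] | 76 43 [53. 54. 55.] | 78 52 [53. 54. 55.] | 80 52 [53. 54. 55.] | 84 15 [36. 37. 39.] | 86 31 [36. 37. 38.] | 88 30 [36. 37. 38.] | 90 24 [36. 37. 38.] | 92 22 [36. 37. 38.] | 
seg -60 -35 1179 [-59.6366482  -44.58785746 -35.06031094] [-24.09898847  24.29576699] [0.555  0.0716]

seg 20 90 687 [64.57589847 72.79638943 81.52003836] [-24.85842537  24.68243882] [0.555  0.0716]
bed x [-14.41610686  14.31606871]
```

```bash
python3 -m crank '[[[2,0,0,0],[3.25,0.02,1,0],[3.25,0.02,2.5,0],[3.25,0.02,4,0],[3.25,0.02,5,0],[3.25,0.02,5.4,0],[3.25,0.02,5.4,0],[3.25,0.02,5.4,0]]]'
python3 - <<'E'
from h import *
s=arm.get_state(); p,d=arm.grab_frame("wrist"); cv2.imwrite("pics/w3.png",p[:,:,::-1]); print(s["eef_pos"],s["ee_rot"],s["t"])
P=cloud("wrist",d,s); a=1.418; e=np.array([np.cos(a),np.sin(a)]); n=np.array([e[1],-e[0]])
c=np.array([.555,.0716]); Q=P[...,:2]-c; S=Q@e*1000; x=Q@n*1000; z=P[...,2]*1000
k=(abs(x)<26)&(S>-30)&(S<70)&(z>58)&(z<90)
print(np.histogram(z[k],np.arange(58,92,2)))
k&=(z>64); print(np.percentile(S[k],[0.5,99.5]),np.percentile(x[k],[.5,99.5]),rect(P[k]))
E
```

```text
t: 6.92
eef_pos: [0.5591, 0.0935, 0.0665]
ee_rot: [-3.14, 0.001, -1.722]
force: [-0.3, -0.8, -0.8]
width: 0.0497
gripper_force: 25.0
[0.55912816 0.09346625 0.06650752] [-3.13994225e+00  9.66896600e-04 -1.72192434e+00] 6.925
(array([   5,    9,   46,   44,   81,   62,  684, 3280, 3179,  568,  500,
        224,   20,   19,   11,   14]), array([58, 60, 62, 64, 66, 68, 70, 72, 74, 76, 78, 80, 82, 84, 86, 88, 90]))
[-16.18573212  58.86382739] [-24.41858454  25.83335156] (array([558.4,  93.5]), array([77.3, 52. ]), np.float32(1.418))
```

View pics/w3.png

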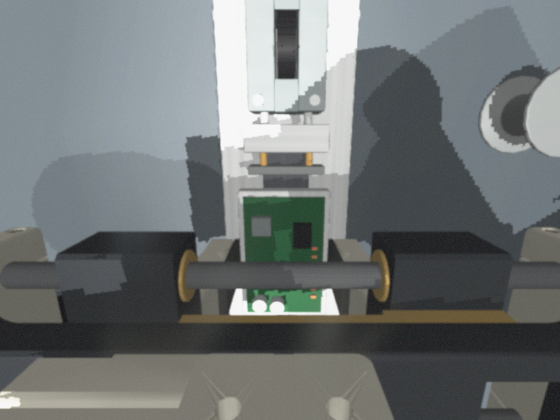

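The module at (285,250) sits between the pad (row 168) and the hidden stop. It is centred at s = 21.3 mm and x = 0.7 mm, so I'm lowering it.

```bash
python3 -m crank '[[[0,0,0.5,0],[0,0,0.8,0],[0,0,0.9,0],[0,0,0.9,0],[0,0,0.9,0]]]'; python3 -m crank '[[[0,0,0.03,0],[0,0,0.06,0],[0,0,0.06,0]]]'
```

```text
t: 7.6
eef_pos: [0.5585, 0.0932, 0.0429]
ee_rot: [-3.141, 0.0, -1.722]
force: [0.2, 0.0, -1.2]
width: 0.0491
gripper_force: 25.0
t: 7.98
eef_pos: [0.5584, 0.0932, 0.0415]
ee_rot: [-3.141, 0.0, -1.722]
force: [-0.1, -0.3, -0.6]
width: 0.049
gripper_force: 25.0
```

```bash
python3 -m crank '[[[0,0,0,0],[0,0,0,0],[0,0,0,0],[0,0,0,0],[0,0,0,0],[0,0,0,0]]]' 0; python3 -m crank '[[[0,0,-1,0],[0,0,-2.5,0],[0,0,-4.5,0],[-2,0,-5.5,0],[-2,0,-5.5,0],[-2,0,-5.5,0],[-2,0,-5.5,0]]]' 0
python3 - <<'E'
from h import *
s=arm.get_state(); p,d=arm.grab_frame("wrist"); cv2.imwrite("pics/w4.png",p[:,:,::-1]); print(s["eef_pos"],s["ee_rot"],s["t"])
P=cloud("wrist",d,s); a=1.418; e=np.array([np.cos(a),np.sin(a)]); n=np.array([e[1],-e[0]])
c=np.array([.555,.0716]); Q=P[...,:2]-c; S=Q@e*1000; x=Q@n*1000; z=P[...,2]*1000
k=(abs(x)<32)&(S>-20)&(S<62)&(z>43)&(z<60)
print(np.percentile(S[k],[0.5,99.5]),np.percentile(x[k],[.5,99.5]),rect(P[k]))
k=k&(z>44)&(z<52);A=np.c_[x[k],S[k],np.ones(k.sum())]; print("tilt,z",np.linalg.lstsq(A,z[k],rcond=None)[0])
k=(abs(x)<4)&(S<-72)&(S>-115)&(z>45)
for b in range(-115,-72,3):
    j=k&(S>=b)&(S<b+3)
    if j.any(): print(b,np.percentile(z[j],[50,95]).round(1),end='|')
E
```

```text
t: 8.72
eef_pos: [0.5583, 0.0932, 0.0413]
ee_rot: [3.142, -0.0, -1.722]
force: [-0.2, 0.1, -0.2]
width: 0.0876
gripper_force: 0.0
t: 9.6
eef_pos: [0.5651, 0.1418, 0.1778]
ee_rot: [3.14, -0.001, -1.723]
force: [0.2, -0.3, 0.1]
width: 0.0877
gripper_force: 0.0
[0.5651447  0.14177331 0.17783647] [ 3.14002873e+00 -1.18601539e-03 -1.72259884e+00] 9.6
[-15.41413278  58.8232195 ] [-24.09212366  25.22058009] (array([558.8,  93. ]), array([74.5, 50.1]), np.float32(1.421))
tilt,z [-5.66789765e-03  3.45905760e-03  4.86347612e+01]
-109 [51.5 52.7]|-106 [53.7 55. ]|-103 [55.9 57. ]|-100 [57.2 58. ]|-97 [58. 59.]|-94 [58.3 59.6]|-91 [58.6 59.8]|-88 [57.6 58.7]|-85 [56.6 57.8]|-82 [54.9 56.3]|-79 [51.8 55. ]|-76 [50.8 52.3]|-73 [51.  52.5]|
```

View pics/w4.png

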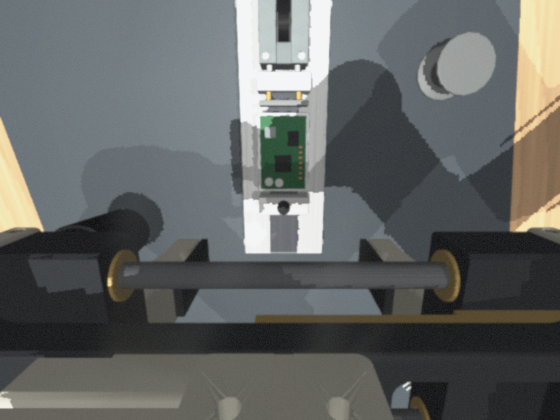

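The module at (283,150) lies square and flat between the pad and the stop, released, with its top at z ≈ 48.6 mm. The wheel top is near s = -93 mm. I'm shutting the fingers and moving above the wheel.

```bash
python3 -m crank '[[[2,0,0,0],[4,0,1,0],[6,0,2,0],[6.88,0,3,0],[6.88,0,3.7,0],[6.88,0,3.7,0],[6.88,0,3.7,0],[6.88,0,3.7,0],[6.88,0,3.7,0],[6.88,0,3.7,0]]]' 1 10
```

```text
t: 10.9
eef_pos: [0.5401, -0.0272, 0.0867]
ee_rot: [-3.141, 0.0, -1.722]
force: [-0.3, -0.9, -0.8]
width: 0.0008
gripper_force: 0.0
```

```bash
python3 -m crank '[[[0,0,0.6,0],[0,0,1.0,0],[0,0,1.1,0],[0,0,1.1,0],[0,0,1.1,0]]]'; for i in 1; do python3 -m crank '[[[0,0,0.02,0],[0,0,0.02,0],[0,0,0.02,0]]]';  python3 -m crank '[[[0,0,0.02,0],[0,0,0.02,0],[0,0,0.02,0]]]'; python3 -m crank '[[[0,0,0.02,0],[0,0,0.02,0],[0,0,0.02,0]]]'; done
```

```text
t: 11.52
eef_pos: [0.5401, -0.0274, 0.0588]
ee_rot: [-3.141, 0.0, -1.722]
force: [-0.1, 0.4, -0.9]
width: 0.0002
gripper_force: 0.0
t: 11.9
eef_pos: [0.54, -0.0274, 0.0584]
ee_rot: [-3.141, 0.0, -1.722]
force: [0.4, -0.2, -0.5]
width: 0.0007
gripper_force: 0.0
t: 12.28
eef_pos: [0.54, -0.0274, 0.0579]
ee_rot: [-3.141, 0.0, -1.722]
force: [0.5, 0.7, 0.3]
width: 0.0003
gripper_force: 0.3
t: 12.65
eef_pos: [0.5401, -0.0274, 0.0577]
ee_rot: [-3.141, 0.0, -1.722]
force: [-0.8, 0.3, 5.7]
width: 0.0006
gripper_force: 2.7
```

```bash
python3 -m crank '[[[0,0,0.006,0],[0,0,0.006,0],[-0.04,0,0.006,0],[-0.08,0,0.006,0],[-0.12,0,0.006,0],[-0.16,0,0.006,0]]]'
```

```text
t: 13.4
eef_pos: [0.5406, -0.0239, 0.0576]
ee_rot: [-3.141, -0.001, -1.722]
force: [-0.9, -2.3, 6.7]
width: 0.0006
gripper_force: 3.3
```

```bash
python3 -m crank '[[[-0.06,0,0.002,0],[-0.12,0,0.002,0],[-0.18,0,0.002,0],[-0.24,0,0.002,0]]]'; python3 -m crank '[[[-0.06,0,0.0,0],[-0.12,0,0.0,0],[-0.18,0,0.0,0],[-0.2,0,0.0,0],[-0.2,0,0,0]]]'
```

```text
t: 13.9
eef_pos: [0.5415, -0.018, 0.0576]
ee_rot: [-3.141, -0.001, -1.722]
force: [-1.5, -2.9, 6.3]
width: 0.0005
gripper_force: 3.3
t: 14.52
eef_pos: [0.5422, -0.013, 0.0575]
ee_rot: [-3.141, -0.001, -1.722]
force: [-2.4, -1.4, 5.1]
width: 0.0004
gripper_force: 3.1
```

```bash
python3 -m crank '[[[0,0,-0.16,0],[0.3,0,-0.16,0],[0.62,0,-0.16,0],[0.62,0,-0.16,0],[0.62,0,-0.06,0],[0.62,0,-0.03,0],[0.62,0,-0.015,0],[0.62,0,0,0],[0.62,0,0,0]]]'; python3 -m crank '[[[0,0,0.006,0],[0,0,0.006,0],[-0.04,0,0.006,0],[-0.1,0,0.006,0],[-0.16,0,0.006,0]]]'
```

```text
t: 15.65
eef_pos: [0.5399, -0.0279, 0.0575]
ee_rot: [-3.141, -0.0, -1.722]
force: [-2.2, 0.4, 6.1]
width: 0.0003
gripper_force: 2.8
t: 16.27
eef_pos: [0.5404, -0.0243, 0.0575]
ee_rot: [-3.142, -0.001, -1.722]
force: [-2.2, -3.0, 7.1]
width: 0.0002
gripper_force: 3.2
```

```bash
python3 -m crank '[[[-0.06,0,0.0,0],[-0.12,0,0.0,0],[-0.18,0,0.0,0],[-0.24,0,0.0,0]]]'
```

```text
t: 16.77
eef_pos: [0.5413, -0.0184, 0.0574]
ee_rot: [3.142, -0.001, -1.722]
force: [-1.9, -2.4, 5.7]
width: 0.0005
gripper_force: 2.7
```

```bash
python3 -m crank '[[[-0.06,0,0.006,0],[-0.12,0,0.006,0],[-0.18,0,0.006,0],[-0.22,0,0.006,0],[-0.22,0,0.006,0]]]'; python3 -m crank '[[[0,0,-0.5,0],[-2,0,-2,0],[-4,0,-4,0],[-6,0,-4.6,0],[-6,0,-4.6,0],[-6,0,-4.6,0],[-6,0,-4.6,0]]]'
cat > m.py <<'E'
from h import *
import sys
s=arm.get_state(); p,d=arm.grab_frame("wrist"); cv2.imwrite(f"pics/{sys.argv[1]}.png",p[:,:,::-1]); print(s["eef_pos"],s["ee_rot"],s["t"])
P=cloud("wrist",d,s); a=1.418; e=np.array([np.cos(a),np.sin(a)]); n=np.array([e[1],-e[0]])
c=np.array([.555,.0716]); Q=P[...,:2]-c; S=Q@e*1000; x=Q@n*1000; z=P[...,2]*1000
m=(abs(x)<20)&(abs(x)>8)&(d>0)
print([(b,int(np.percentile(z[k],80))) for b in range(-64,24,1) for k in [m&(S>=b)&(S<b+1)] if k.any()])
print([(b,int(np.percentile(z[k],50))) for b in range(50,72,1) for k in [m&(S>=b)&(S<b+1)] if k.any()])
E
python3 m.py w5
```

```text
t: 17.4
eef_pos: [0.5421, -0.0129, 0.0572]
ee_rot: [3.142, -0.001, -1.722]
force: [-2.6, -2.0, 5.8]
width: 0.0004
gripper_force: 2.9
t: 18.27
eef_pos: [0.5642, 0.1347, 0.1713]
ee_rot: [3.141, -0.001, -1.723]
force: [-0.4, -0.6, 0.7]
width: 0.0005
gripper_force: 0.0
[0.56422062 0.13468048 0.17132137] [ 3.14054638e+00 -7.14355899e-04 -1.72293729e+00] 18.275
[(-64, 51), (-63, 51), (-62, 51), (-61, 52), (-60, 51), (-59, 50), (-58, 46), (-57, 45), (-56, 45), (-55, 45), (-54, 45), (-53, 45), (-52, 44), (-51, 45), (-50, 44), (-49, 45), (-48, 45), (-47, 45), (-46, 45), (-45, 45), (-44, 45), (-43, 46), (-42, 52), (-41, 53), (-40, 53), (-39, 53), (-38, 53), (-37, 53), (-36, 53), (-35, 53), (-34, 53), (-33, 53), (-32, 53), (-31, 53), (-30, 53), (-29, 53), (-28, 53), (-27, 52), (-26, 46), (-25, 46), (-24, 46), (-23, 47), (-22, 46), (-21, 46), (-20, 46), (-19, 46), (-18, 52), (-17, 52), (-16, 52), (-15, 52), (-14, 51), (-13, 47), (-12, 47), (-11, 47), (-10, 49), (-9, 49), (-8, 49), (-7, 49), (-6, 49), (-5, 49), (-4, 49), (-3, 49), (-2, 49), (-1, 49), (0, 54), (1, 54), (2, 54), (3, 53), (4, 53), (5, 54), (6, 53), (7, 53), (8, 53), (9, 54), (10, 51), (11, 51), (12, 51), (13, 51), (14, 51), (15, 51), (16, 51), (17, 51), (18, 49), (19, 49), (20, 49), (21, 49), (22, 49), (23, 49)]
[(50, 49), (51, 50), (52, 49), (53, 49), (54, 49), (55, 49), (56, 49), (57, 49), (58, 49), (59, 48), (60, 46), (61, 47), (62, 46), (63, 45), (64, 47), (65, 54), (66, 54), (67, 53), (68, 53), (69, 54), (70, 54), (71, 53)]
```

```bash
python3 -m crank '[[[2,0,0.5,0],[4,0,2.5,0],[6,0,4,0],[6.62,0,4.4,0],[6.62,0,4.4,0],[6.62,0,4.5,0],[6.62,0,4.54,0],[6.62,0,4.56,0],[6.62,0,4.58,0],[6.62,0,4.6,0],[6.62,0,4.6,0]]]'
```

```text
t: 19.7
eef_pos: [0.5401, -0.0277, 0.0573]
ee_rot: [-3.141, 0.0, -1.722]
force: [-1.2, 1.3, 4.9]
width: 0.0009
gripper_force: 2.3
```

```bash
python3 -m crank '[[[0,0,0.008,0],[0,0,0.012,0],[-0.04,0,0.012,0],[-0.1,0,0.012,0],[-0.16,0,0.012,0]]]'
```

```text
t: 20.32
eef_pos: [0.5405, -0.0245, 0.0571]
ee_rot: [-3.141, -0.001, -1.722]
force: [-1.4, -2.9, 5.7]
width: 0.0004
gripper_force: 3.6
```

```bash
python3 -m crank '[[[-0.06,0,0.004,0],[-0.12,0,0.004,0],[-0.18,0,0.004,0],[-0.22,0,0.004,0]]]'
```

```text
t: 20.82
eef_pos: [0.5413, -0.0191, 0.057]
ee_rot: [-3.141, -0.001, -1.722]
force: [-1.5, -3.4, 7.0]
width: 0.0005
gripper_force: 3.5
```

```bash
python3 -m crank '[[[-0.06,0,0.006,0],[-0.12,0,0.006,0],[-0.18,0,0.006,0],[-0.2,0,0.006,0],[-0.2,0,0.006,0]]]'; python3 -m crank '[[[0,0,-0.5,0],[-2,0,-2,0],[-4,0,-4,0],[-6,0,-4.6,0],[-6,0,-4.6,0],[-6,0,-4.6,0],[-6,0,-4.6,0]]]'
python3 m.py w6
```

```text
t: 21.45
eef_pos: [0.5421, -0.0142, 0.0568]
ee_rot: [-3.141, -0.001, -1.722]
force: [-2.3, -2.7, 7.5]
width: 0.0006
gripper_force: 3.7
t: 22.32
eef_pos: [0.564, 0.1336, 0.1707]
ee_rot: [3.14, -0.001, -1.723]
force: [0.1, -0.8, 0.1]
width: 0.0006
gripper_force: 0.0
[0.56401967 0.13362928 0.17068088] [ 3.14039217e+00 -8.30287480e-04 -1.72298021e+00] 22.325
[(-64, 51), (-63, 51), (-62, 51), (-61, 51), (-60, 51), (-59, 51), (-58, 47), (-57, 44), (-56, 45), (-55, 45), (-54, 45), (-53, 45), (-52, 44), (-51, 45), (-50, 45), (-49, 45), (-48, 45), (-47, 45), (-46, 44), (-45, 45), (-44, 45), (-43, 44), (-42, 45), (-41, 44), (-40, 45), (-39, 52), (-38, 53), (-37, 53), (-36, 53), (-35, 53), (-34, 52), (-33, 53), (-32, 53), (-31, 52), (-30, 53), (-29, 53), (-28, 53), (-27, 53), (-26, 53), (-25, 53), (-24, 53), (-23, 52), (-22, 46), (-21, 45), (-20, 46), (-19, 46), (-18, 46), (-17, 47), (-16, 52), (-15, 53), (-14, 52), (-13, 52), (-12, 52), (-11, 47), (-10, 47), (-9, 47), (-8, 49), (-7, 49), (-6, 49), (-5, 49), (-4, 49), (-3, 49), (-2, 49), (-1, 49), (0, 49), (1, 52), (2, 53), (3, 53), (4, 54), (5, 53), (6, 54), (7, 53), (8, 54), (9, 54), (10, 54), (11, 52), (12, 51), (13, 51), (14, 50), (15, 51), (16, 51), (17, 51), (18, 51), (19, 51), (20, 50), (21, 49), (22, 49), (23, 259)]
[(50, 49), (51, 49), (52, 49), (53, 49), (54, 49), (55, 49), (56, 49), (57, 49), (58, 48), (59, 49), (60, 48), (61, 48), (62, 47), (63, 47), (64, 50), (65, 53), (66, 54), (67, 54), (68, 53), (69, 54), (70, 54), (71, 54)]
```

```bash
python3 -m crank '[[[2,0,0.5,0],[4,0,2.5,0],[6,0,4,0],[6.5,0,4.4,0],[6.5,0,4.4,0],[6.5,0,4.5,0],[6.5,0,4.54,0],[6.5,0,4.56,0],[6.5,0,4.58,0],[6.5,0,4.6,0],[6.5,0,4.6,0]]]'
```

```text
t: 23.75
eef_pos: [0.5405, -0.0256, 0.0569]
ee_rot: [-3.141, 0.0, -1.722]
force: [-1.8, 1.4, 5.9]
width: 0.0007
gripper_force: 2.9
```

```bash
python3 -m crank '[[[0,0,0.006,0],[0,0,0.006,0],[-0.05,0,0.006,0],[-0.1,0,0.006,0],[-0.15,0,0.006,0]]]'
```

```text
t: 24.38
eef_pos: [0.5408, -0.0228, 0.0568]
ee_rot: [-3.141, -0.001, -1.722]
force: [-0.8, -3.2, 5.9]
width: 0.0006
gripper_force: 3.1
```

```bash
python3 -m crank '[[[0,0,0.008,0],[-0.05,0,0.01,0],[-0.1,0,0.01,0],[-0.15,0,0.01,0],[-0.19,0,0.01,0],[-0.19,0,0.01,0]]]';  python3 -m crank '[[[0,0,-0.5,0],[-2,0,-2,0],[-4,0,-4,0],[-6,0,-4.6,0],[-6,0,-4.6,0],[-6,0,-4.6,0],[-6,0,-4.6,0]]]'
python3 m.py w7
```

```text
t: 25.12
eef_pos: [0.5416, -0.0181, 0.0567]
ee_rot: [-3.141, -0.001, -1.722]
force: [-1.0, -3.5, 7.2]
width: 0.0003
gripper_force: 3.8
t: 26.0
eef_pos: [0.5634, 0.1297, 0.1703]
ee_rot: [3.14, -0.001, -1.723]
force: [0.1, -0.1, -0.3]
width: 0.0004
gripper_force: 0.0
[0.56342865 0.12971073 0.17034715] [ 3.14047125e+00 -7.49889756e-04 -1.72298275e+00] 26.0
[(-64, 51), (-63, 51), (-62, 51), (-61, 51), (-60, 51), (-59, 50), (-58, 46), (-57, 44), (-56, 44), (-55, 44), (-54, 45), (-53, 44), (-52, 45), (-51, 44), (-50, 45), (-49, 44), (-48, 45), (-47, 45), (-46, 44), (-45, 44), (-44, 44), (-43, 44), (-42, 45), (-41, 44), (-40, 44), (-39, 45), (-38, 45), (-37, 45), (-36, 53), (-35, 53), (-34, 53), (-33, 53), (-32, 53), (-31, 53), (-30, 53), (-29, 53), (-28, 53), (-27, 53), (-26, 53), (-25, 53), (-24, 53), (-23, 53), (-22, 53), (-21, 52), (-20, 46), (-19, 46), (-18, 46), (-17, 51), (-16, 52), (-15, 52), (-14, 52), (-13, 52), (-12, 51), (-11, 47), (-10, 47), (-9, 49), (-8, 49), (-7, 49), (-6, 49), (-5, 49), (-4, 49), (-3, 49), (-2, 49), (-1, 49), (0, 49), (1, 53), (2, 53), (3, 53), (4, 54), (5, 54), (6, 54), (7, 53), (8, 53), (9, 53), (10, 53), (11, 54), (12, 50), (13, 51), (14, 51), (15, 51), (16, 51), (17, 50), (18, 51), (19, 258), (20, 259), (21, 261), (22, 261), (23, 261)]
[(50, 49), (51, 49), (52, 49), (53, 49), (54, 49), (55, 49), (56, 49), (57, 49), (58, 48), (59, 49), (60, 49), (61, 48), (62, 47), (63, 47), (64, 51), (65, 54), (66, 53), (67, 54), (68, 53), (69, 54), (70, 54), (71, 54)]
```

View pics/w7.png

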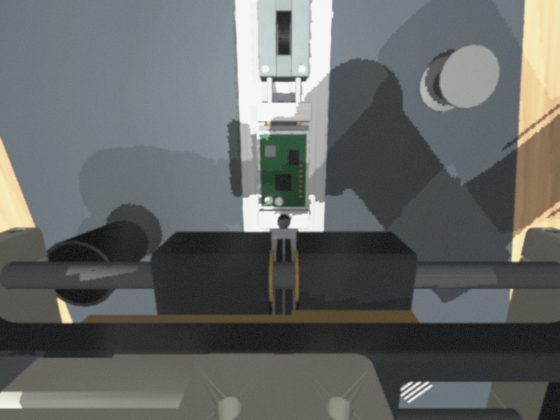

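The module at (284,170) is against the stop, and the pad-to-jaw gap at row 123 is about 3.5–4 mm. That means the pad is about halfway in, which matches the 3.5 N drag on the last stroke. The hand is clear.

```bash
python3 -m crank '[[[0,0,-0.5,0],[0,0,-0.5,0],[0,0,-0.5,0],[0,0,-0.5,0]]]'; python3 -c "
from station import arm; print(arm.job_done())"
```

```text
t: 26.55
eef_pos: [0.5639, 0.1306, 0.1832]
ee_rot: [3.141, -0.0, -1.722]
force: [0.9, -0.2, 0.2]
width: 0.0005
gripper_force: 0.0
the job is handed in; nothing more can be done
None
```

I handed the job in at about 26.5 s: the module is clamped flat against the stop, the pad is pushed in about 4 mm by camera measurement, and the hand is clear; no verdict came back.

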